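Third hand at the hinge jig: hold a box lid against the fence

ROBOT

A 6-joint arm with a two-finger parallel gripper is mounted at the origin on the work surface. World frame = base frame: x ahead of the robot, y to its left, z up, the work surface at z = 0. Lengths are in m, angles in rad, forces in N, time in s.
With the tool pointing down it reaches from about 0.225 to 0.725 m from the base axis. Payload 3.1 kg.
Tool frame: the origin (TCP) lies at the very end of the fingers, on their centre line; the grasp point (between the pads) lies 19 mm behind it; x points along the fingers, z is the direction in which the jaws open and shut, and the axes are right-handed (so a half turn about x gives the same grasp; the last joint's range is limited). The gripper opens to 85 mm and grips with 20 to 120 N. Pads are 22 mm wide; open, the fingers measure 114 mm over their backs; the gripper's body (76 mm by 85 mm) begins 54 mm behind the grasp point. The pads swing forward as they close: fully open they stand 13 mm farther back than shut.
Start: joints at [-1.377, 0.048, 0.099, 1.622, 0, 1.443], TCP at [0.166, -0.498, 0.231] pointing down, gripper open.
Joint ranges: [-2.91, 2.91], [-0.99, 1.94], [-1.21, 1.42], [-2.12, 2.29], [-1.49, 1.47], [-3.14, 3.14]. Speed limits (rad/s): [2.79, 2.79, 3.14, 3.14, 3.14, 3.14].

INTERFACE

Orientations are given as a rotation vector (axis times angle).
In Python, from rig import manip gives the robot as it stands.
- The arm moves only by the shell command python3 -m handwheel 'ROWS'. ROWS is JSON, a list of rows, each a list of 3 entries, a list of its own where there are three numbers: the shift along the tool's x, y, z in m, then the turn, a rotation vector about the tool's x, y, z in rad, then the finger opening in m, from 0 to 0.0854. In form: [[[tx, ty, tz], [wx, wy, wz], hand], ...]. A call has 1 to 10 rows; each row shifts and turns the commanded pose from where the row before left it, along the tool's axes as they then stand; what a row does not reach is not made up. A row lasts 1/12 s, in which the tool goes at most 41.7 mm and 7.16 degrees, less where a joint would pass 70% of its speed; a pose out of reach is approached as far as the arm can. A call with a gripper value outside its range is refused whole. The fingers move at their own pace and stop on an object; the grip force is fixed at half the most. Time passes only in rows, so rows that do not move let the fingers close. It gives the time, the measured TCP pose, the force and the opening at its end, in the units of the state.
- manip.read_state(): the state, without advancing time (a new reading comes with each control period).
- manip.camera(name): name is "scene" or "top"; returns (picture, depth): 400x640x3 uint8, blue, green, red; 400x640 float32, m along the optical axis (not along the pixel's ray), 0 where there is no reading.
- manip.calibration(name): a dict with "K" (3x3 intrinsics, pixels), "R" (3x3) and "t" (3): a world point X has camera coordinates R X + t. Camera axes: x right, y down, z forward; pixel columns grow to the right and rows downward; lengths in m; the calibration is good to about 2 mm. A picture is of the moment at which its call begins. calibration takes no time and is no camera call.
- manip.close_job(): hands the job in, once; it reports no verdict.
The state is a dict: "time_s": time; "joint_positions": joint angles; "joint_velocities": joint speeds; "effort": joint torques, N m; "tool_pos": TCP position; "tool_rot": TCP orientation; "force": force on the tool from outside, world axes, zero at the start; "wrist_torque": the same for the moment, N m; "finger_gap": finger opening in m.
Only numpy, scipy, OpenCV 4.12 (cv2) and the standard library are available. Lean on these libraries where they do the work, as an engineer would, in place of code of your own. Each camera call takes 0.05 s, during which the arm holds its last target. There are 200 camera calls.

TASK

Lay the wooden box lid flat on the plywood bed of the hinge jig with its ends level with the ends of the fence, and push it against the fence so that the sprung plunger goes fully in and a long edge of the lid sits flush along the fence. Keep pressing it against the fence with a steady force of about 15 N so that I can screw the hinges on: finish while still holding it pressed there, do not let go. Leave the open box, glue bottle, tape roll and screwdriver where they are.

Things in the scene. Friction and masses are not known exactly. Their poses are not given: they have to be found in the camera images.
- lid: Flat lid of a wooden box, loose, lying on the bench right way up: a board 110 mm (its x) by 160 mm (its y) by 12 mm thick, about 0.3 kg. Origin at the centre of its underside, z up. It is the same either way round, so either long edge may go to the fence.
- lid_handle (a point): Centre of the lid's bar handle: a darker wooden bar 18 mm wide (lid x), 70 mm long (lid y), standing 30 mm up from the middle of the lid's top, from 12 to 42 mm above the underside; this point is 27 mm above the underside, over the lid's origin.
- jig: Hinge jig, fixed to the bench: a plywood bed 200 mm (its x) by 200 mm (its y) by 12 mm thick; origin at the centre of its underside, z up. The fence stands across it, parallel to its y, with its face 60 mm from the origin on the +x side; the clear bed in front of the face (towards -x) is 160 mm deep.
- fence: The fence: a rigid aluminium bar 160 mm long (y), 20 mm thick (x), 28 mm high above the bed, fixed to the bed. Same origin and axes as fence_face. It does not give; only the plunger in it moves. The lid slides on the bed with a friction coefficient of 0.5 to 0.7, so a push that also presses the lid down loses part of its force to the bed.
- fence_face (a point): Middle of the foot of the fence's working face, on the bed's top surface (12 mm above the bench). Axes as the jig: x goes into the fence (the direction to push), y along it, z up. With a lid's long edge flush on the face and its ends level with the fence's, the lid's origin is at x = -55 mm, y = 0, z = 0 from here.
- plunger_tip (a point): Tip of the sprung steel plunger, a 10 mm round pin through the middle of the fence, 6.5 mm above the bed. It moves with the plunger: it stands 12 mm out of the fence's face when free and is level with the face when fully in.
- plunger (a joint): How far the plunger is pushed in (m): 0 free, 0.012 when level with the fence's face, which is fully in for this job. The spring pushes back with about 3 N at the start and 7.5 N fully in; this counts as part of the 15 N.
- box: Bystander: open wooden box 110 x 160 x 80 mm high, origin at the centre of its underside. Leave alone.
- glue: Bystander: white glue bottle, 52 mm across, 130 mm tall, standing; origin at the centre of its underside. Leave alone.
- tape: Bystander: roll of tape 64 mm across, 19 mm high, lying flat; origin at the centre of its underside. Leave alone.
- screwdriver: Bystander: screwdriver 160 mm long lying on the bench in front of the robot between the lid and the jig, along about x, origin near its middle. Leave alone.
Things that resemble listed ones, but are neither listed nor needed, are in the scene too. Leave any green or white look-alike of the lid alone.

How it is judged:
By the outcome, as a careful person would: the job done as asked, in the order asked, and still so for the second after the job is handed in, while the arm keeps its last pose, push and grip.
It also fails if it takes over 51 s, if anything falls off the work surface, if the arm or the gripper's body presses on something with over 40 N, if the wrist force passes 120 N, or if a joint passes its speed limit or range.

## Working session

There is one attempt and no reset: what is moved stays moved. The work goes in short steps, Python scripts to look and compute and a shell command to move; the robot and the scene stay as the last step left them, time stands still between calls to the robot, and variables do not carry over. Pictures are saved under pics/ and viewed, about 8 in all and at most 12, crops included, and the job is handed in when it is done.

```bash
ls; mkdir -p pics
python3 - <<'E'
from rig import manip
import cv2,numpy as np
np.set_printoptions(precision=4,suppress=True)
for n in("top","scene"):
    p,d=manip.camera(n); cv2.imwrite(f"pics/{n}0.png",p); np.save(f"pics/{n}0.npy",d)
    c=manip.calibration(n); print(n,c)
print(manip.read_state())
E
```

```text
pics
top {'K': array([[428.5349,   0.    , 318.4551],
       [  0.    , 428.5349, 198.17  ],
       [  0.    ,   0.    ,   1.    ]]), 'R': array([[-0.028 , -0.9996, -0.0031],
       [-0.9925,  0.0281, -0.1193],
       [ 0.1193, -0.0003, -0.9929]]), 't': array([-0.1152,  0.5611,  1.1583])}
scene {'K': array([[488.2834,   0.    , 324.9934],
       [  0.    , 488.2834, 195.9897],
       [  0.    ,   0.    ,   1.    ]]), 'R': array([[-0.0235,  0.9996, -0.0129],
       [ 0.6861,  0.0068, -0.7275],
       [-0.7271, -0.026 , -0.686 ]]), 't': array([ 0.1545, -0.3371,  1.8285])}
{'time_s': 0.1, 'joint_positions': array([-1.3768,  0.0487,  0.0977,  1.622 ,  0.    ,  1.443 ]), 'joint_velocities': array([ 0.0023, -0.0015,  0.0031,  0.001 ,  0.0007,  0.0017]), 'effort': array([  0.0028, -33.9851,  32.0936,   0.0159,  -0.    ,   0.    ]), 'tool_pos': array([ 0.1659, -0.4975,  0.2302]), 'tool_rot': array([ 0.9705,  1.3461, -0.9679]), 'force': array([ 0.2592, -0.0773,  0.2489]), 'wrist_torque': array([-0.0348,  0.0028,  0.001 ]), 'finger_gap': 0.08532627783924555}
```

View pics/top0.png

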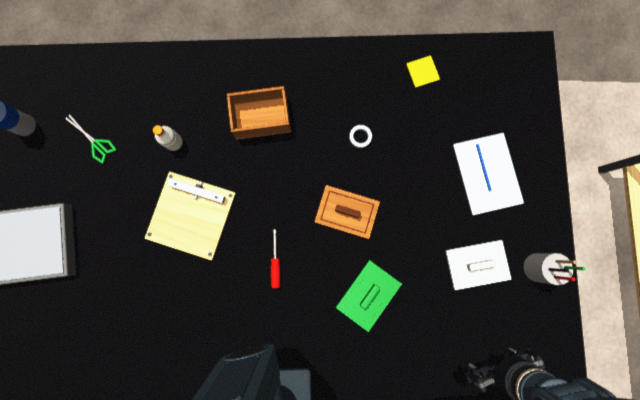

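View pics/scene0.png

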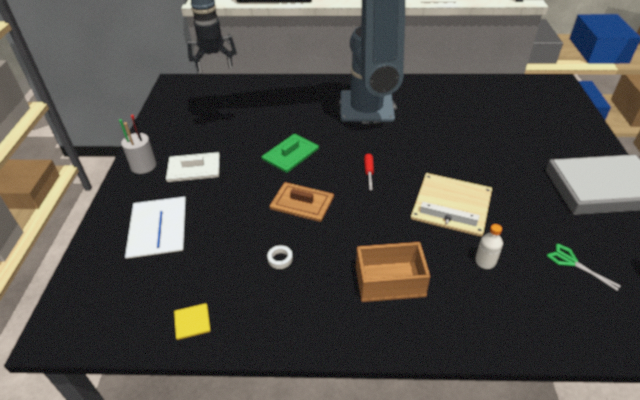

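The top view shows the lid at about (347,211) and the jig at (191,215), with its fence at the far (+x) side at (198,190). The screwdriver at (275,260) lies between them. The green lid is at (370,296) and the white one at (478,265). The scene view agrees with this.

```bash
cat > h.py <<'E'
from rig import manip
import cv2,numpy as np
np.set_printoptions(precision=4,suppress=True)
def cast(uv,z,n="top"):
    c=manip.calibration(n); uv=np.atleast_2d(uv).astype(float)
    r=np.c_[uv,np.ones(len(uv))]@np.linalg.inv(c["K"]).T@c["R"]
    o=-c["R"].T@c["t"]; return (o+r*((z-o[2])/r[:,2])[:,None])[:,:2]
def proj(X,n="top"):
    c=manip.calibration(n); q=(np.atleast_2d(X)@c["R"].T+c["t"])@c["K"].T; return q[:,:2]/q[:,2:]
def rect(mask,z,n="top"):
    """largest blob -> min-area rectangle on the plane z: centre, size, angle of long side"""
    cs,_=cv2.findContours(cv2.morphologyEx(mask,cv2.MORPH_CLOSE,np.ones((3,3))),cv2.RETR_EXTERNAL,cv2.CHAIN_APPROX_NONE)
    c=max(cs,key=cv2.contourArea)[:,0]
    w=cast(c,z,n); (cx,cy),(a,b),t=cv2.minAreaRect((w*1000).astype(np.float32))
    return np.array([cx,cy])/1000,(a,b),t,c
E
python3 - <<'E'
from h import *
for n,lb,jb in(("top",(305,175,390,245),(135,165,245,265)),("scene",(260,175,345,225),(405,168,500,240))):
    p=cv2.imread(f"pics/{n}0.png"); hsv=cv2.cvtColor(p,cv2.COLOR_BGR2HSV)
    for k,b,lo,hi in(("lid",lb,(3,90,40),(25,255,255)),("jig",jb,(12,20,90),(40,255,255))):
        m=np.zeros(p.shape[:2],np.uint8); s=np.s_[b[1]:b[3],b[0]:b[2]]
        m[s]=cv2.inRange(hsv[s],lo,hi)
        c,sz,t,_=rect(m,0.012,n); print(n,k,c,sz,t)
    d=np.load(f"pics/{n}0.npy")
p=cv2.imread("pics/top0.png")
a=cv2.resize(p[165:265,140:245],None,fx=5,fy=5,interpolation=cv2.INTER_CUBIC)
cv2.imwrite("pics/jig.png",a)
E
```

```text
top lid [ 0.5208 -0.2099] (165.7767333984375, 117.08718872070312) 71.25321960449219
top jig [0.5229 0.2333] (203.96446228027344, 203.2474822998047) 70.4816665649414
scene lid [ 0.5259 -0.2116] (171.5172119140625, 131.18197631835938) 71.03141021728516
scene jig [0.5381 0.248 ] (246.5553436279297, 226.96218872070312) 70.68289947509766
```

View pics/jig.png

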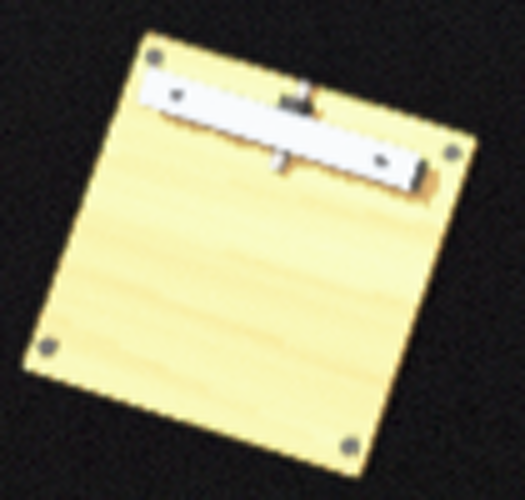

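The crop shows the fence face towards the camera's bottom side, so the push direction is about world +x turned to -19.5°. The plunger tip sticks out at crop (280,162) and the fence's clear bed is free.

Run:
```python
from h import *
from scipy.spatial.transform import Rotation as Ro
p=cv2.imread("pics/top0.png"); hsv=cv2.cvtColor(p,cv2.COLOR_BGR2HSV)
m=np.zeros(p.shape[:2],np.uint8); s=np.s_[195:230,325:372]; 
print("V",hsv[211,330:370,2]); m[s]=cv2.inRange(hsv[s],(0,60,0),(25,255,125))
c,sz,t,_=rect(m,0.042); print("handle@.042",c,sz,t, "px",cv2.countNonZero(m))
m[:]=0; s=np.s_[170:215,160:235]; m[s]=cv2.inRange(hsv[s],(0,0,190),(180,25,255))
c,sz,t,ct=rect(m,0.040); print("fence@.040",c,sz,t)
d=np.load("pics/top0.npy"); 
for n,uv in(("lid",(330,222)),("handle",(348,211)),("bed",(190,225)),("fence",(190,188)),("bench",(280,150))):
    C=manip.calibration("top"); r=np.linalg.inv(C["K"])@[*uv,1]*d[uv[1],uv[0]]; print(n,C["R"].T@(r-C["t"]))
st=manip.read_state(); R=Ro.from_rotvec(st["tool_rot"]).as_matrix(); print(R)
for k in(1,2): print("axis",k,np.degrees(np.arctan2(R[1,k],R[0,k])))
```

```text
V [241 240 241 239 233 176 100  84  77  90  96 111 116 120 125 128 125 126
 123 121 123 123 119 119 124 122 127 134 140 152 216 236 237 236 234 234
 233 233 232 232]
handle@.042 [ 0.5164 -0.2098] (68.5194320678711, 17.48232650756836) 69.85896301269531 px 136
fence@.040 [0.5839 0.212 ] (160.07025146484375, 32.64215850830078) 70.57889556884766
lid [ 0.4919 -0.1616  0.0105]
handle [ 0.5187 -0.2112  0.0421]
bed [0.4945 0.2326 0.011 ]
fence [0.595  0.224  0.0421]
bench [ 0.7052 -0.0235  0.001 ]
[[-0.0004  0.9487  0.3163]
 [ 0.0022  0.3163 -0.9487]
 [-1.      0.0003 -0.0022]]
axis 1 18.437511425983836
axis 2 -71.56245058660467
```

```bash
python3 -m handwheel '[[[0,0.0355,-0.0135],[0,0,0],0.0854],[[0,0.0355,-0.0135],[0,0,0],0.0854],[[0,0.0355,-0.0135],[0,0,0],0.0854],[[0,0.0355,-0.0135],[0,0,0],0.0854],[[0,0.0355,-0.0135],[0,0,0],0.0854],[[0,0.0355,-0.0135],[0,0,0],0.0854],[[0,0.0355,-0.0135],[0,0,0],0.0854],[[0,0.0355,-0.0135],[0,0,0],0.0854],[[0,0.0355,-0.0135],[0,0,0],0.0854],[[0,0.0355,-0.0135],[0,0,0],0.0854]]'
python3 -m handwheel '[[[0,0.0355,-0.0135],[0,0,0],0.0854],[[0,0.0355,-0.0135],[0,0,0],0.0854],[[0,0,0],[-0.1144,0,0],0.0854],[[0,0,0],[-0.1144,0,0],0.0854],[[0,0,0],[-0.1144,0,0],0.0854],[[0,0,0],[-0.1144,0,0],0.0854],[[0,0,0],[-0.1144,0,0],0.0854],[[0,0,0],[-0.1144,0,0],0.0854],[[0,0,0],[-0.1144,0,0],0.0854],[[0,0,0],[-0.1144,0,0],0.0854]]'
cat > s.py <<'E'
from h import *
from scipy.spatial.transform import Rotation as Ro
st=manip.read_state(); R=Ro.from_rotvec(st["tool_rot"]).as_matrix()
print("t",st["time_s"],"pos",st["tool_pos"],"yaw z",np.degrees(np.arctan2(R[1,2],R[0,2])).round(2),"tilt",R[2,1:].round(4),"F",st["force"].round(1),"M",st["wrist_torque"].round(2),"gap",round(st["finger_gap"],4),"q",st["joint_positions"].round(2))
def to(x,y,z):
    print("tool shift to target",R.T@(np.array([x,y,z])-st["tool_pos"]))
E
python3 -c "
from s import *
to(.519,-.2098,.1)"
```

```text
time_s: 0.93
tool_pos: [0.4611, -0.256, 0.2308]
tool_rot: [0.969, 1.345, -0.969]
force: [0.7, -1.1, -0.1]
finger_gap: 0.0856
time_s: 1.77
tool_pos: [0.5186, -0.2094, 0.2305]
tool_rot: [0.258, 1.557, -0.257]
force: [0.1, 0.0, -1.0]
finger_gap: 0.0853
t 1.7667 pos [ 0.5186 -0.2094  0.2305] yaw z -18.8 tilt [ 0.0003 -0.0015] F [ 0.1  0.  -1. ] M [-0.03 -0.    0.01] gap 0.0853 q [-0.5   0.14  0.2   1.63  0.    1.4 ]
tool shift to target [ 0.1305 -0.0003  0.0007]
```

```bash
python3 -m handwheel '[[[0.03,0,0],[0,0,0],0.0854],[[0.03,0,0],[0,0,0],0.0854],[[0.03,0,0],[0,0,0],0.0854],[[0.03,0,0],[0,0,0],0.0854],[[0.03,0,0],[0,0,0],0.0854],[[0.03,0,0],[0,0,0],0.0854],[[0.02,0,0],[0,0,0],0.0854],[[0.0135,0,0],[0,0,0],0.06],[[0,0,0],[0,0,0],0.03]]'
python3 -m handwheel '[[[0,0,0],[0,0,0],0],[[0,0,0],[0,0,0],0],[[0,0,0],[0,0,0],0],[[0,0,0],[0,0,0],0],[[0,0,0],[0,0,0],0],[[0,0,0],[0,0,0],0],[[0,0,0],[0,0,0],0],[[0,0,0],[0,0,0],0]]'
python3 -c "
from s import *
p,d=manip.camera('top');cv2.imwrite('pics/grasp.png',p)"
```

```text
time_s: 2.52
tool_pos: [0.5151, -0.2075, 0.0127]
tool_rot: [0.265, 1.564, -0.26]
force: [-1.5, 0.3, -0.2]
finger_gap: 0.064
time_s: 3.18
tool_pos: [0.5206, -0.2105, 0.0199]
tool_rot: [0.261, 1.551, -0.263]
force: [0.1, -1.1, 6.2]
finger_gap: 0.0169
t 3.1833 pos [ 0.5206 -0.2105  0.0199] yaw z -19.13 tilt [-0.0007  0.0042] F [ 0.1 -1.1  6.2] M [ 0.03 -0.04  0.05] gap 0.0169 q [-0.5   0.2  -0.16  1.21  0.    1.4 ]
```

```bash
python3 -m handwheel '[[[-0.02,0,0],[0,0,0],0],[[-0.03,0,0],[0,0,0],0],[[-0.03,0,0],[0,0,0],0],[[0,0,0],[0,0,0],0],[[0,0,0],[0,0,0],0],[[0,0,0],[0,0,0],0]]'
python3 -c "
from s import *
p,d=manip.camera('scene');cv2.imwrite('pics/lift.png',cv2.resize(p[60:260,200:420],None,fx=3,fy=3))"
```

```text
time_s: 3.73
tool_pos: [0.5181, -0.2092, 0.0965]
tool_rot: [0.263, 1.557, -0.261]
force: [-0.4, 0.6, -3.0]
finger_gap: 0.0167
t 3.7333 pos [ 0.5181 -0.2092  0.0965] yaw z -19.12 tilt [ 0.0003 -0.0021] F [-0.4  0.6 -3. ] M [-0.02  0.01  0.09] gap 0.0167 q [-0.5   0.15 -0.06  1.36 -0.    1.4 ]
```

View pics/lift.png

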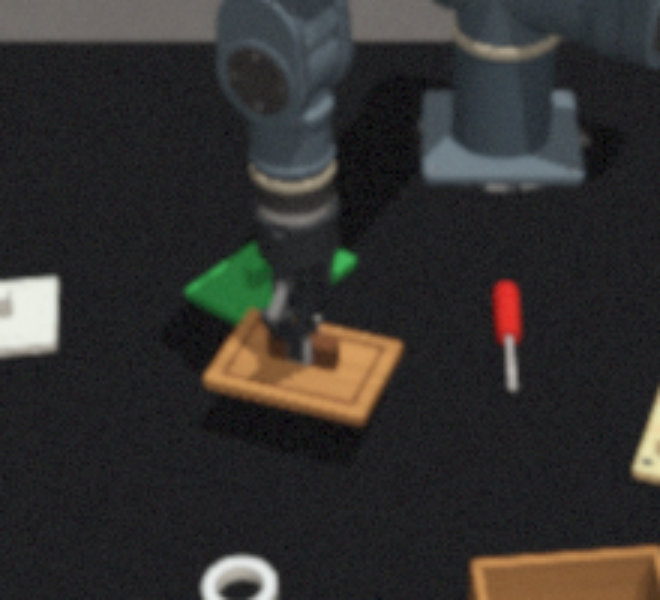

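The picture shows the lid level in the jaws and off the bench, with a load of 3.0 N. I'll carry it over the jig, stopping 30 mm short of the fence.

```bash
python3 -m handwheel '[[[0,0.02,-0.008],[0,0,0],0],[[0,0.035,-0.0138],[0,0,0],0],[[0,0.035,-0.0138],[0,0,0],0],[[0,0.035,-0.0138],[0,0,0],0],[[0,0.035,-0.0138],[0,0,0],0],[[0,0.035,-0.0138],[0,0,0],0],[[0,0.035,-0.0138],[0,0,0],0],[[0,0.035,-0.0138],[0,0,0],0],[[0,0.035,-0.0138],[0,0,0],0],[[0,0.035,-0.0138],[0,0,0],0]]'
python3 -m handwheel '[[[0,0.035,-0.0138],[0,0,0],0],[[0,0.035,-0.0138],[0,0,0],0],[[0,0.015,-0.0058],[0,0,0],0],[[0,0,0],[0,0,0],0],[[0,0,0],[0,0,0],0],[[0,0,0],[0,0,0],0]]'
python3 - <<'E'
from s import *
p,d=manip.camera('top');cv2.imwrite('pics/over.png',cv2.resize(p[150:280,110:270],None,fx=4,fy=4,interpolation=cv2.INTER_CUBIC))
to(.4994,.2419,.05)
E
```

```text
time_s: 4.62
tool_pos: [0.5015, 0.1517, 0.0952]
tool_rot: [0.261, 1.559, -0.263]
force: [1.0, 0.2, -1.7]
finger_gap: 0.0168
time_s: 5.12
tool_pos: [0.4989, 0.2404, 0.0959]
tool_rot: [0.26, 1.558, -0.264]
force: [-0.0, 0.4, -2.2]
finger_gap: 0.0165
t 5.1167 pos [0.4989 0.2404 0.0959] yaw z -19.14 tilt [-0.0029 -0.0025] F [-0.   0.4 -2.2] M [ 0.04 -0.    0.06] gap 0.0165 q [ 0.33  0.14 -0.07  1.36 -0.    2.23]
tool shift to target [0.0459 0.0017 0.0001]
```

View pics/over.png

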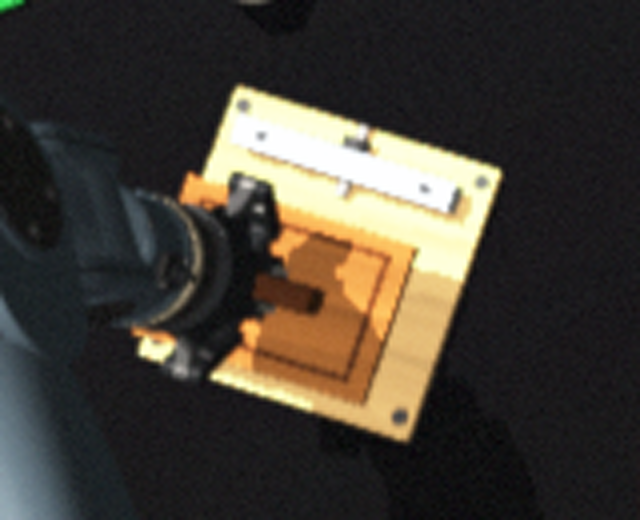

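The lid hangs above the bed, with its right end corners at about (213.8,212.5) and (201.3,250.5) in the full picture. The fence is clear of it.

Run:
```python
from h import *
a=cast([(213.9,212.5),(201.4,250.5)],.088)
yh=np.array([.3338,.9426]); xh=np.array([.9426,-.3338])
ff=np.array([.5795,.2135])
print(a,np.linalg.norm(a[0]-a[1]),np.degrees(np.arctan2(*(a[0]-a[1])[::-1])))
m=a.mean(0)+.08*yh; print("lid centre est",m,"rel fence x,y",(m-ff)@xh,(m-ff)@yh,"TCP rel",(np.array([.4989,.2404])-ff)@xh,(np.array([.4989,.2404])-ff)@yh)
# fence end corners in crop/4: front-top left/right
f=cast([(110+232/4,150+117/4),(110+459/4,150+187/4)],.040); print("fence end mid y",(f.mean(0)-ff)@yh, np.linalg.norm(f[0]-f[1]))
```

```text
[[0.5207 0.1464]
 [0.4219 0.179 ]] 0.10409522990221794 -18.251125894372244
lid centre est [0.498  0.2381] rel fence x,y -0.0850616828303736 -0.003974949802664999 TCP rel -0.08495278 -0.0015483399999999918
fence end mid y -0.000821280799966833 0.16674184498624883
```

```bash
python3 -m handwheel '[[[0.02,0.0015,0],[0.006,0,0],0],[[0.02,0.001,0],[0,0,0],0],[[0.013,0,0],[0,0,0],0],[[0.003,0,0],[0,0,0],0],[[0,0,0],[0,0,0],0],[[0,0,0],[0,0,0],0],[[0,0,0],[0,0,0],0]]'
python3 s.py
python3 -m handwheel '[[[0.002,0,0],[0,0,0],0],[[0.002,0,0],[0,0,0],0],[[0,0,0],[0,0,0],0],[[0,0,0],[0,0,0],0]]'
python3 s.py
```

```text
time_s: 5.75
tool_pos: [0.5021, 0.2436, 0.0432]
tool_rot: [0.268, 1.552, -0.266]
force: [0.0, 1.1, -2.0]
finger_gap: 0.017
t 5.75 pos [0.5021 0.2436 0.0432] yaw z -19.52 tilt [0.0015 0.002 ] F [ 0.   1.1 -2. ] M [ 0.   -0.03  0.  ] gap 0.017 q [ 0.33  0.17 -0.14  1.25 -0.    2.24]
time_s: 6.08
tool_pos: [0.5009, 0.2439, 0.0379]
tool_rot: [0.267, 1.554, -0.267]
force: [-0.8, 0.1, -1.9]
finger_gap: 0.0169
t 6.0833 pos [0.5009 0.2439 0.0379] yaw z -19.46 tilt [0.0001 0.0001] F [-0.8  0.1 -1.9] M [-0.01 -0.   -0.01] gap 0.0169 q [ 0.33  0.18 -0.15  1.25  0.    2.24]
```

```bash
python3 -m handwheel '[[[0.002,0,0],[0,0,0],0],[[0.002,0,0],[0,0,0],0],[[0,0,0],[0,0,0],0],[[0,0,0],[0,0,0],0]]'
python3 s.py
python3 -m handwheel '[[[0.0015,0,0],[0,0,0],0],[[0,0,0],[0,0,0],0],[[0,0,0],[0,0,0],0]]'
python3 s.py
```

```text
time_s: 6.42
tool_pos: [0.5006, 0.2437, 0.0334]
tool_rot: [0.266, 1.555, -0.267]
force: [0.3, -0.9, -1.7]
finger_gap: 0.0169
t 6.4167 pos [0.5006 0.2437 0.0334] yaw z -19.46 tilt [-0.0005 -0.0006] F [ 0.3 -0.9 -1.7] M [0.08 0.   0.04] gap 0.0169 q [ 0.33  0.18 -0.15  1.24  0.    2.24]
time_s: 6.67
tool_pos: [0.5009, 0.2438, 0.0323]
tool_rot: [0.267, 1.554, -0.267]
force: [-0.1, -0.5, -2.1]
finger_gap: 0.0167
t 6.6667 pos [0.5009 0.2438 0.0323] yaw z -19.47 tilt [-0.0001 -0.0001] F [-0.1 -0.5 -2.1] M [-0.02 -0.03 -0.02] gap 0.0167 q [ 0.33  0.18 -0.15  1.23 -0.    2.24]
```

```bash
python3 -m handwheel '[[[0.001,0,0],[0,0,0],0],[[0,0,0],[0,0,0],0],[[0,0,0],[0,0,0],0],[[0,0,0],[0,0,0],0]]'
python3 s.py
python3 -m handwheel '[[[0.001,0,0],[0,0,0],0],[[0,0,0],[0,0,0],0],[[0,0,0],[0,0,0],0],[[0,0,0],[0,0,0],0]]'
python3 s.py
```

```text
time_s: 7.0
tool_pos: [0.501, 0.2439, 0.032]
tool_rot: [0.267, 1.554, -0.266]
force: [-2.2, 0.5, 3.4]
finger_gap: 0.0165
t 7.0 pos [0.501  0.2439 0.032 ] yaw z -19.46 tilt [0.0002 0.0003] F [-2.2  0.5  3.4] M [-0.17  0.33 -0.01] gap 0.0165 q [ 0.33  0.18 -0.16  1.23 -0.    2.24]
time_s: 7.33
tool_pos: [0.501, 0.2439, 0.0319]
tool_rot: [0.267, 1.554, -0.266]
force: [-4.7, -0.8, 6.6]
finger_gap: 0.0169
t 7.3333 pos [0.501  0.2439 0.0319] yaw z -19.46 tilt [0.0004 0.0006] F [-4.7 -0.8  6.6] M [-0.31  0.77 -0.01] gap 0.0169 q [ 0.33  0.18 -0.16  1.23 -0.    2.24]
```

```bash
python3 -m handwheel '[[[-0.001,0,0],[0,0,0],0],[[0,0,0],[0,0,0],0.03],[[0,0,0],[0,0,0],0.03],[[0,0,0],[0,0,0],0.03],[[0,0,0],[0,0,0],0.03]]'
python3 s.py
python3 - <<'E'
from s import *
p,d=manip.camera('top');cv2.imwrite('pics/laid.png',cv2.resize(p[150:280,110:270],None,fx=5,fy=4.6,interpolation=cv2.INTER_CUBIC))
E
python3 -m handwheel '[[[0,0,0],[0,0,0],0],[[0,0,0],[0,0,0],0],[[0,0,0],[0,0,0],0],[[0,0,0],[0,0,0],0],[[0,0,0],[0,0,0],0]]'
python3 s.py
```

```text
time_s: 7.75
tool_pos: [0.501, 0.2438, 0.0311]
tool_rot: [0.267, 1.554, -0.267]
force: [-0.4, 0.2, 0.4]
finger_gap: 0.0298
t 7.75 pos [0.501  0.2438 0.0311] yaw z -19.47 tilt [0.0001 0.0001] F [-0.4  0.2  0.4] M [0.02 0.04 0.02] gap 0.0298 q [ 0.33  0.18 -0.16  1.23  0.    2.24]
t 7.75 pos [0.501  0.2438 0.0311] yaw z -19.47 tilt [0.0001 0.0001] F [-0.4  0.2  0.4] M [0.02 0.04 0.02] gap 0.0298 q [ 0.33  0.18 -0.16  1.23  0.    2.24]
time_s: 8.22
tool_pos: [0.5012, 0.2438, 0.0314]
tool_rot: [0.267, 1.554, -0.267]
force: [1.8, -0.0, -0.2]
finger_gap: 0.0167
t 8.2167 pos [0.5012 0.2438 0.0314] yaw z -19.47 tilt [0.0003 0.0005] F [ 1.8 -0.  -0.2] M [-0.   -0.13 -0.  ] gap 0.0167 q [ 0.33  0.18 -0.16  1.23 -0.    2.24]
```

View pics/laid.png

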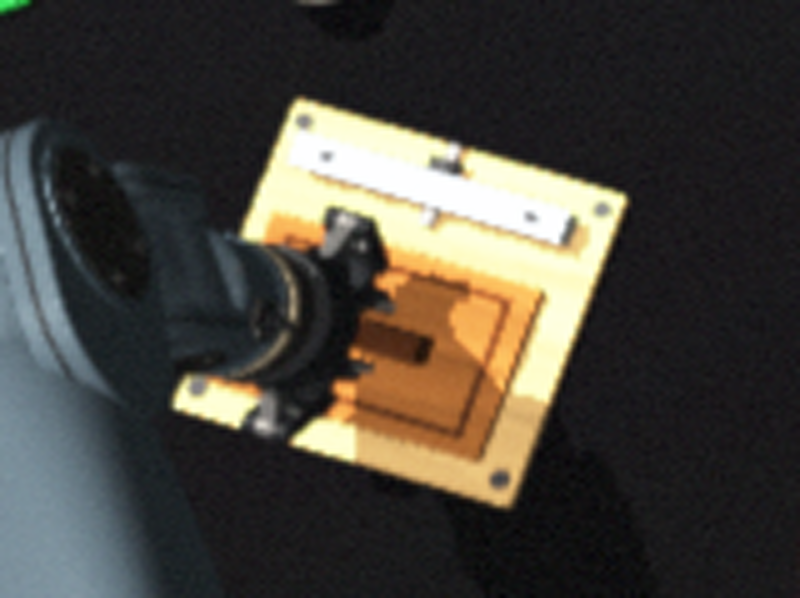

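The lid lies free on the bed, with its right end corners at crop (545,288) and (483,460), parallel to the fence. The plunger tip is ahead of it at crop (432,216). Next I'll measure the end offset with edge profiles along the jig's y axis.

```bash
cat > prof.py <<'E'
from h import *
p,_=manip.camera('top'); b=p.astype(np.float32)
yh=np.array([.3338,.9426]); xh=np.array([.9426,-.3338]); ff=np.array([.5795,.2135])
R=b[...,2]; ratio=cv2.GaussianBlur(b[...,0]/(R+15),(0,0),.5); V=b.max(2)
def line(img,x,ys,z):
    w=ff+x*xh+ys[:,None]*yh; uv=proj(np.c_[w,np.full(len(w),z)]).astype(np.float32)
    return cv2.remap(img,uv[None,:,0],uv[None,:,1],cv2.INTER_CUBIC)[0]
def edge(img,x,y0,y1,z):
    ys=np.arange(y0,y1,.0005); v=cv2.GaussianBlur(line(img,x,ys,z)[None],(0,0),2)[0]; g=np.gradient(v); i=np.abs(g[4:-4]).argmax()+4; return round(ys[i]*1000,1),round(float(abs(g[i])),3)
import sys
x0=float(sys.argv[1])
print("lid -y end",[edge(ratio,x,-.092,-.07,.024) for x in np.arange(x0-.085,x0-.01,.015)])
print("lid +y end",[edge(ratio,x,.07,.092,.024) for x in np.arange(x0-.08,x0-.003,.006)])
print("bed -y edge",[edge(V,x,-.112,-.09,.012) for x in np.arange(-.08,.03,.02)])
print("bed +y edge",[edge(V,x,.09,.112,.012) for x in np.arange(0,.04,.01)])
print("fence ends",[edge(ratio,x,-.092,-.07,.040) for x in (.005,.01,.015)],[edge(ratio,x,.07,.092,.040) for x in (.005,.01,.015)])
E
python3 prof.py -0.029
```

```text
lid -y end [(np.float64(-78.5), 0.017), (np.float64(-78.5), 0.019), (np.float64(-81.5), 0.033), (np.float64(-83.0), 0.03), (np.float64(-83.0), 0.031), (np.float64(-81.0), 0.035)]
lid +y end [(np.float64(77.0), 0.007), (np.float64(79.0), 0.008), (np.float64(72.0), 0.012), (np.float64(77.0), 0.023), (np.float64(75.5), 0.021), (np.float64(80.0), 0.016), (np.float64(83.0), 0.015), (np.float64(89.5), 0.013), (np.float64(72.0), 0.015), (np.float64(78.0), 0.013), (np.float64(82.5), 0.025), (np.float64(83.0), 0.042), (np.float64(83.5), 0.033)]
bed -y edge [(np.float64(-101.5), 22.87), (np.float64(-101.0), 24.175), (np.float64(-101.0), 23.336), (np.float64(-101.0), 21.647), (np.float64(-101.5), 24.52), (np.float64(-101.0), 23.373)]
bed +y edge [(np.float64(101.0), 22.673), (np.float64(101.0), 22.375), (np.float64(101.0), 21.596), (np.float64(100.5), 23.206)]
fence ends [(np.float64(-83.5), 0.036), (np.float64(-84.0), 0.035), (np.float64(-82.5), 0.027)] [(np.float64(88.0), 0.022), (np.float64(87.5), 0.022), (np.float64(87.0), 0.027)]
```

```bash
python3 -m handwheel '[[[0,0,0.005],[0,0,0],0],[[0,0,0.005],[0,0,0],0],[[0,0,0.004],[0,0,0],0],[[0,0,0],[0,0,0],0],[[0,0,0],[0,0,0],0],[[0,0,0],[0,0,0],0]]'
python3 s.py
python3 -m handwheel '[[[0,0,0.004],[0,0,0],0],[[0,0,0.004],[0,0,0],0],[[0,0,0.003],[0,0,0],0],[[0,0,0],[0,0,0],0],[[0,0,0],[0,0,0],0],[[0,0,0],[0,0,0],0]]'
cat >> s.py <<'E'
xh=np.array([.9426,-.3338,0]); yh=np.array([.3338,.9426,0]); e=st["tool_pos"]-[.5795,.2135,0]
print("TCP rel x,y mm",(e@xh*1e3).round(1),(e@yh*1e3).round(1),"F along x,y",(st["force"]@xh).round(1),(st["force"]@yh).round(1))
E
python3 s.py
```

```text
time_s: 8.77
tool_pos: [0.5151, 0.2388, 0.0314]
tool_rot: [0.267, 1.552, -0.267]
force: [2.0, -0.7, 0.3]
finger_gap: 0.0164
t 8.7667 pos [0.5151 0.2388 0.0314] yaw z -19.5 tilt [0.0001 0.0018] F [ 2.  -0.7  0.3] M [-0.06 -0.23  0.01] gap 0.0164 q [ 0.32  0.21 -0.13  1.24 -0.    2.23]
time_s: 9.27
tool_pos: [0.5219, 0.2364, 0.0315]
tool_rot: [0.267, 1.56, -0.265]
force: [-7.7, 1.2, 5.5]
finger_gap: 0.0166
t 9.2667 pos [0.5219 0.2364 0.0315] yaw z -19.41 tilt [-0.0001 -0.0056] F [-7.7  1.2  5.5] M [ 0.38  1.36 -0.05] gap 0.0166 q [ 0.31  0.23 -0.1   1.24  0.    2.22]
TCP rel x,y mm -62.0 2.3 F along x,y -7.7 -1.4
```

```bash
python3 -m handwheel '[[[-0.0005,0,0.003],[0,0,0],0],[[-0.0005,0,0.002],[0,0,0],0],[[0,0,0],[0,0,0],0],[[0,0,0],[0,0,0],0],[[0,0,0],[0,0,0],0],[[0,0,0],[0,0,0],0]]'
python3 s.py
```

```text
time_s: 9.77
tool_pos: [0.5258, 0.2349, 0.0317]
tool_rot: [0.267, 1.562, -0.265]
force: [-7.5, 3.4, 4.7]
finger_gap: 0.0166
t 9.7667 pos [0.5258 0.2349 0.0317] yaw z -19.39 tilt [-0.0003 -0.0073] F [-7.5  3.4  4.7] M [ 0.53  1.39 -0.01] gap 0.0166 q [ 0.3   0.23 -0.09  1.25  0.    2.21]
TCP rel x,y mm -57.7 2.3 F along x,y -8.2 0.7
```

```bash
python3 -m handwheel '[[[-0.0005,0,0.002],[0,-0.004,0],0],[[0,0,0.001],[0,0,0],0],[[0,0,0],[0,0,0],0],[[0,0,0],[0,0,0],0],[[0,0,0],[0,0,0],0],[[0,0,0],[0,0,0],0]]'
python3 s.py; python3 prof.py -0.001
```

```text
time_s: 10.27
tool_pos: [0.5276, 0.2342, 0.0316]
tool_rot: [0.266, 1.56, -0.265]
force: [-9.1, 3.5, 3.9]
finger_gap: 0.017
t 10.2667 pos [0.5276 0.2342 0.0316] yaw z -19.36 tilt [-0.0004 -0.0055] F [-9.1  3.5  3.9] M [0.76 1.72 0.02] gap 0.017 q [ 0.3   0.24 -0.09  1.25  0.    2.21]
TCP rel x,y mm -55.8 2.2 F along x,y -9.7 0.2
lid -y end [(np.float64(-78.5), 0.02), (np.float64(-78.5), 0.018), (np.float64(-81.0), 0.033), (np.float64(-81.0), 0.041), (np.float64(-82.5), 0.032), (np.float64(-83.0), 0.033)]
lid +y end [(np.float64(77.0), 0.014), (np.float64(86.5), 0.004), (np.float64(72.0), 0.005), (np.float64(76.0), 0.008), (np.float64(77.0), 0.013), (np.float64(76.5), 0.025), (np.float64(77.0), 0.023), (np.float64(81.5), 0.019), (np.float64(89.5), 0.015), (np.float64(89.5), 0.018), (np.float64(72.5), 0.015), (np.float64(82.0), 0.026), (np.float64(83.0), 0.033)]
bed -y edge [(np.float64(-101.0), 18.612), (np.float64(-101.0), 24.086), (np.float64(-101.0), 23.222), (np.float64(-101.0), 21.946), (np.float64(-101.5), 24.579), (np.float64(-101.5), 23.418)]
bed +y edge [(np.float64(101.0), 23.052), (np.float64(101.0), 21.796), (np.float64(101.0), 20.95), (np.float64(101.0), 23.119)]
fence ends [(np.float64(-83.0), 0.037), (np.float64(-84.5), 0.034), (np.float64(-82.5), 0.026)] [(np.float64(88.0), 0.022), (np.float64(87.5), 0.023), (np.float64(87.0), 0.027)]
```

```bash
python3 -m handwheel '[[[-0.0005,0,0.001],[0,-0.003,0],0],[[0,0,0.001],[0,0,0],0],[[0,0,0],[0,0,0],0],[[0,0,0],[0,0,0],0],[[0,0,0],[0,0,0],0]]'
python3 s.py
python3 -m handwheel '[[[-0.0005,0,0.001],[0,0,0],0],[[0,0,0],[0,0,0],0],[[0,0,0],[0,0,0],0],[[0,0,0],[0,0,0],0]]'
python3 s.py
```

```text
time_s: 10.73
tool_pos: [0.5284, 0.234, 0.0316]
tool_rot: [0.266, 1.56, -0.265]
force: [-9.3, 4.4, 3.6]
finger_gap: 0.0167
t 10.7333 pos [0.5284 0.234  0.0316] yaw z -19.35 tilt [-0.0003 -0.005 ] F [-9.3  4.4  3.6] M [ 1.03  2.08 -0.04] gap 0.0167 q [ 0.3   0.24 -0.09  1.25  0.    2.21]
TCP rel x,y mm -55.0 2.3 F along x,y -10.2 1.0
time_s: 11.07
tool_pos: [0.5285, 0.234, 0.0317]
tool_rot: [0.266, 1.561, -0.264]
force: [-10.8, 6.6, 3.4]
finger_gap: 0.0167
t 11.0667 pos [0.5285 0.234  0.0317] yaw z -19.35 tilt [-0.0002 -0.007 ] F [-10.8   6.6   3.4] M [ 1.21  2.36 -0.17] gap 0.0167 q [ 0.3   0.24 -0.09  1.25  0.    2.21]
TCP rel x,y mm -54.9 2.3 F along x,y -12.4 2.6
```

```bash
python3 -m handwheel '[[[-0.0005,0.0006,0.0005],[0.004,-0.002,0],0],[[0,0,0],[0,0,0],0],[[0,0,0],[0,0,0],0],[[0,0,0],[0,0,0],0],[[0,0,0],[0,0,0],0]]'
python3 s.py
python3 - <<'E'
from s import *
p,d=manip.camera('top'); q,_=manip.camera('scene')
a=cv2.resize(p[160:260,140:240],(500,500),interpolation=cv2.INTER_CUBIC); b=cv2.resize(q[165:240,400:500],None,fx=3,fy=6.667,interpolation=cv2.INTER_CUBIC)
cv2.imwrite('pics/push.png',np.hstack([a,b]))
E
```

```text
time_s: 11.48
tool_pos: [0.5285, 0.234, 0.0317]
tool_rot: [0.267, 1.56, -0.268]
force: [-10.5, 4.8, 2.0]
finger_gap: 0.0167
t 11.4833 pos [0.5285 0.234  0.0317] yaw z -19.54 tilt [-0.0016 -0.0061] F [-10.5   4.8   2. ] M [1.05 2.44 0.02] gap 0.0167 q [ 0.3   0.24 -0.09  1.25  0.    2.21]
TCP rel x,y mm -55.0 2.3 F along x,y -11.6 1.0
t 11.4833 pos [0.5285 0.234  0.0317] yaw z -19.54 tilt [-0.0016 -0.0061] F [-10.5   4.8   2. ] M [1.05 2.44 0.02] gap 0.0167 q [ 0.3   0.24 -0.09  1.25  0.    2.21]
TCP rel x,y mm -55.0 2.3 F along x,y -11.6 1.0
```

View pics/push.png

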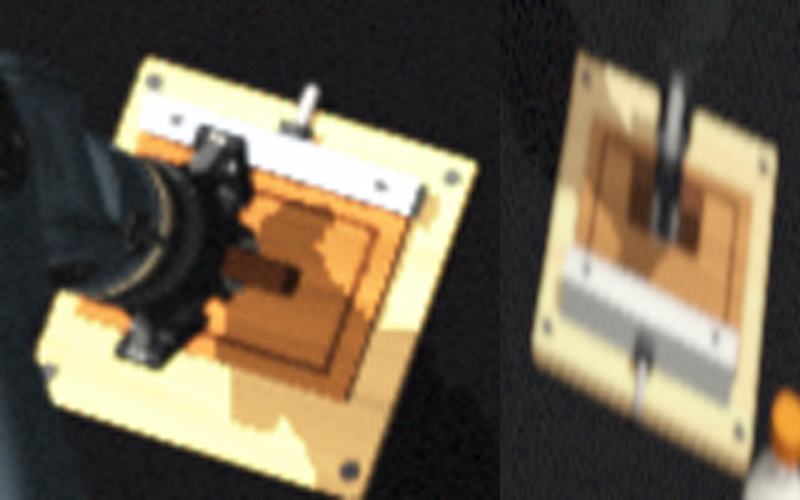

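The picture shows the lid's long edge against the fence and the plunger rod now standing out behind it at (310,90). The lid's ends look nearly level with the fence's. I'll rectify both views on the lid-top plane to check end alignment.

```bash
cat > rectify.py <<'E'
from h import *
yh=np.array([.3338,.9426]); xh=np.array([.9426,-.3338]); ff=np.array([.5795,.2135])
def rectify(n,z,img,s=3.5):
    Y,X=np.meshgrid(np.arange(.11,-.11,-.001/s),np.arange(.04,-.12,-.001/s/.55))
    w=ff+X[...,None]*xh+Y[...,None]*yh
    uv=proj(np.c_[w.reshape(-1,2),np.full(Y.size,z)],n).reshape(*Y.shape,2).astype(np.float32)
    return cv2.remap(img,uv[...,0],uv[...,1],cv2.INTER_CUBIC)
E
python3 - <<'E'
from rectify import *
out=[]
for n in("top","scene"):
    p,_=manip.camera(n); o=rectify(n,.024,p)
    for y in(.1,.08,-.08,-.1):
        c=int((.11-y)*3500); o[::6,c]=(255,0,255)
    r=int(.04*3500*.55); o[r,::6]=(255,0,255); out.append(o)
cv2.imwrite("pics/rect.png",np.vstack(out)[:600]); print(out[0].shape)
E
```

```text
(308, 770, 3)
```

View pics/rect.png

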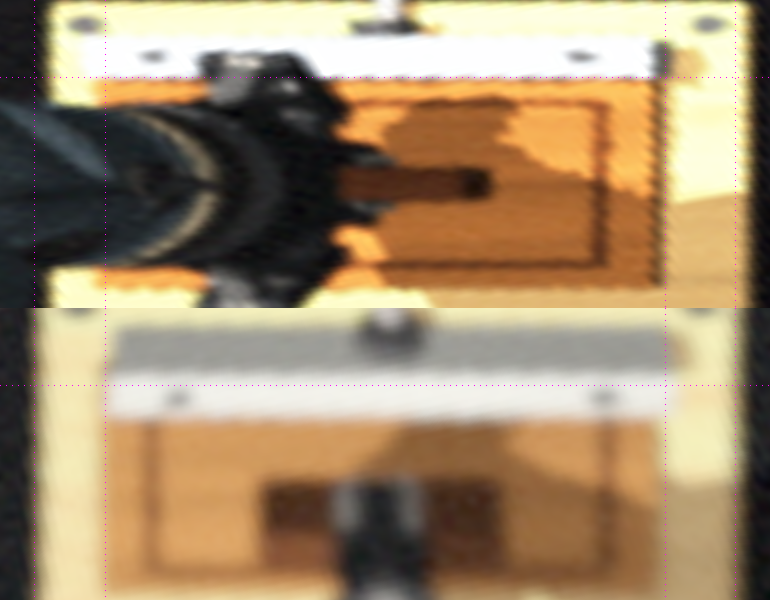

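The top view puts the lid edges at columns 97.5 and 655 (centre +2.6 mm), and the scene view at 107 and 663 (centre 0). Each view has its own calibration bias, so I'll compare lid, fence and bed within each view.

Run:
```python
from rectify import *
def cross(v,y,lo,hi):
    m=(y>lo)&(y<hi); v=v[m]; yy=y[m]; g=np.abs(np.gradient(cv2.GaussianBlur(v[None],(0,0),2)[0])); g[:3]=g[-3:]=0
    i=g.argmax(); return yy[i]*1000
y=np.arange(.11,-.11,-.001/3.5)
for n,fx,lx in(("top",(.004,.016),(-.012,-.005)),("scene",(.004,.016),(-.09,-.04))):
    p,_=manip.camera(n); p=p.astype(np.float32)
    def prof(z,x,ch):
        o=rectify(n,z,p); r=lambda x:int((.04-x)*3500*.55); a=o[r(x[1]):r(x[0])]
        return a.mean(0)[:,ch].astype(np.float32)
    B=prof(.040,fx,0); f=[cross(B,y,.06,.1),cross(B,y,-.1,-.06)]
    L=prof(.024,lx,0); l=[cross(L,y,.068,.095),cross(L,y,-.095,-.068)]
    D=prof(.012,(.0,.03),2); b=[cross(D,y,.085,.11),cross(D,y,-.11,-.085)]
    for k,e in(("fence",f),("lid",l),("bed",b)): print(n,k,np.round(e,1),"len",round(e[0]-e[1],1),"mid",round(sum(e)/2,2))
```

```text
top fence [ 88.6 -80.9] len 169.4 mid 3.86
top lid [ 93.7 -82. ] len 175.7 mid 5.86
top bed [ 100.6 -101.1] len 201.7 mid -0.29
scene fence [ 98.3 -98.3] len 196.6 mid -0.0
scene lid [ 80.9 -78. ] len 158.9 mid 1.43
scene bed [ 101.1 -103.7] len 204.9 mid -1.29
```

Allowing for parallax, fence and bed against lid agree in both views. The lid sits about 2.5 mm too far to +y, which matches the TCP reading of +2.3 mm. I'll back off, shift -2.4 mm and push again.

```bash
python3 -m handwheel '[[[0,0,-0.008],[0,0,0],0],[[0,0,-0.008],[0,0,0],0],[[0,0,-0.007],[0,0,0],0],[[0,0,0],[0,0,0],0],[[0,-0.0024,0],[0,0,0],0],[[0,0,0],[0,0,0],0],[[0,0,0],[0,0,0],0],[[0,0,0],[0,0,0],0]]'
python3 s.py
```

```text
time_s: 12.45
tool_pos: [0.5139, 0.2374, 0.0345]
tool_rot: [0.269, 1.544, -0.271]
force: [-1.2, 1.0, -2.2]
finger_gap: 0.0167
t 12.45 pos [0.5139 0.2374 0.0345] yaw z -19.74 tilt [0.0005 0.0101] F [-1.2  1.  -2.2] M [-0.04  0.01  0.05] gap 0.0167 q [ 0.32  0.19 -0.14  1.23 -0.01  2.23]
TCP rel x,y mm -69.8 0.6 F along x,y -1.5 0.5
```

```bash
python3 -m handwheel '[[[0.0015,-0.0005,0],[-0.003,0.006,0],0],[[0.001,0,0],[0,0.002,0],0],[[0,0,0],[0,0,0],0],[[0,0,0],[0,0,0],0],[[0,0,0.005],[0,0,0],0],[[0,0,0.005],[0,0,0],0],[[0,0,0.004],[0,0,0],0],[[0,0,0],[0,0,0],0],[[0,0,0],[0,0,0],0],[[0,0,0],[0,0,0],0]]'
python3 s.py
```

```text
time_s: 13.28
tool_pos: [0.5246, 0.2331, 0.0315]
tool_rot: [0.268, 1.557, -0.267]
force: [-5.0, 1.9, 0.8]
finger_gap: 0.0167
t 13.2833 pos [0.5246 0.2331 0.0315] yaw z -19.5 tilt [-0.     -0.0029] F [-5.   1.9  0.8] M [ 0.3   1.16 -0.04] gap 0.0167 q [ 0.3   0.23 -0.1   1.24  0.    2.21]
TCP rel x,y mm -58.3 0.1 F along x,y -5.4 0.1
```

```bash
python3 -m handwheel '[[[-0.0005,0,0.003],[0,-0.004,0],0],[[-0.0005,0,0.003],[0,0,0],0],[[0,0,0],[0,0,0],0],[[0,0,0],[0,0,0],0],[[0,0,0],[0,0,0],0],[[0,0,0],[0,0,0],0]]'
python3 s.py
python3 -m handwheel '[[[-0.0005,0,0.0015],[0,0,0],0],[[0,0,0],[0,0,0],0],[[0,0,0],[0,0,0],0],[[0,0,0],[0,0,0],0]]'
python3 s.py
```

```text
time_s: 13.78
tool_pos: [0.5277, 0.2319, 0.0316]
tool_rot: [0.267, 1.559, -0.266]
force: [-9.6, 4.3, 1.5]
finger_gap: 0.0172
t 13.7833 pos [0.5277 0.2319 0.0316] yaw z -19.45 tilt [-0.0003 -0.0043] F [-9.6  4.3  1.5] M [ 0.82  1.98 -0.04] gap 0.0172 q [ 0.3   0.23 -0.1   1.25  0.    2.21]
TCP rel x,y mm -55.0 0.0 F along x,y -10.5 0.9
time_s: 14.12
tool_pos: [0.5277, 0.2319, 0.0318]
tool_rot: [0.267, 1.562, -0.266]
force: [-11.2, 4.3, 1.7]
finger_gap: 0.0165
t 14.1167 pos [0.5277 0.2319 0.0318] yaw z -19.42 tilt [-0.0003 -0.0072] F [-11.2   4.3   1.7] M [ 1.    2.41 -0.04] gap 0.0165 q [ 0.3   0.24 -0.09  1.25  0.    2.21]
TCP rel x,y mm -54.9 0.0 F along x,y -12.0 0.3
```

```bash
python3 -m handwheel '[[[-0.0008,0.0002,0.0015],[0.001,-0.002,0],0],[[-0.0007,0,0.0015],[0,0,0],0],[[0,0,0],[0,0,0],0],[[0,0,0],[0,0,0],0],[[0,0,0],[0,0,0],0],[[0,0,0],[0,0,0],0]]'
python3 s.py
```

```text
time_s: 14.62
tool_pos: [0.5278, 0.2318, 0.0321]
tool_rot: [0.267, 1.566, -0.266]
force: [-15.1, 6.3, 1.6]
finger_gap: 0.0169
t 14.6167 pos [0.5278 0.2318 0.0321] yaw z -19.43 tilt [-0.0009 -0.0112] F [-15.1   6.3   1.6] M [ 1.47  3.23 -0.06] gap 0.0169 q [ 0.29  0.24 -0.09  1.25  0.01  2.2 ]
TCP rel x,y mm -54.8 0.0 F along x,y -16.4 0.9
```

```bash
python3 -m handwheel '[[[0,0,0],[0,-0.008,0],0],[[0,0,0],[0,0,0],0],[[0,0,0],[0,0,0],0],[[0,0,0],[0,0,0],0],[[0,0,0],[0,0,0],0]]'
python3 s.py
```

```text
time_s: 15.03
tool_pos: [0.5278, 0.2318, 0.0317]
tool_rot: [0.266, 1.558, -0.266]
force: [-14.4, 6.8, 1.1]
finger_gap: 0.0166
t 15.0333 pos [0.5278 0.2318 0.0317] yaw z -19.42 tilt [-0.0008 -0.0034] F [-14.4   6.8   1.1] M [ 1.49  3.23 -0.1 ] gap 0.0166 q [ 0.3   0.23 -0.1   1.25  0.    2.21]
TCP rel x,y mm -54.9 0.0 F along x,y -15.9 1.6
```

```bash
python3 -m handwheel '[[[0,0.0004,0],[0.0015,-0.0045,0],0],[[0,0,0],[0,0,0],0],[[0,0,0],[0,0,0],0],[[0,0,0],[0,0,0],0],[[0,0,0],[0,0,0],0]]'
python3 s.py
```

```text
time_s: 15.45
tool_pos: [0.5277, 0.2318, 0.0315]
tool_rot: [0.266, 1.554, -0.268]
force: [-14.5, 6.4, -0.5]
finger_gap: 0.017
t 15.45 pos [0.5277 0.2318 0.0315] yaw z -19.5 tilt [-0.0017  0.0009] F [-14.5   6.4  -0.5] M [ 1.4   3.18 -0.05] gap 0.017 q [ 0.3   0.23 -0.1   1.24 -0.    2.21]
TCP rel x,y mm -54.9 0.0 F along x,y -15.8 1.2
```

```bash
python3 -m handwheel '[[[0,0,0],[0,-0.0003,0.0015],0],[[0,0,0],[0,0,0],0],[[0,0,0],[0,0,0],0],[[0,0,0],[0,0,0],0],[[0,0,0],[0,0,0],0],[[0,0,0],[0,0,0],0],[[0,0,0],[0,0,0],0],[[0,0,0],[0,0,0],0]]'
python3 s.py
python3 - <<'E'
from rectify import *
out=[]
for n in("top","scene"):
    p,_=manip.camera(n); cv2.imwrite(f"pics/fin_{n}.png",p); o=rectify(n,.024,p)
    for y in(.08,-.08): o[::6,int((.11-y)*3500)]=(255,0,255)
    o[int(.04*3500*.55),::6]=(255,0,255); out.append(o)
cv2.imwrite("pics/rect2.png",np.vstack(out)[:600])
E
python3 s.py
```

```text
time_s: 16.12
tool_pos: [0.5277, 0.2319, 0.0315]
tool_rot: [0.267, 1.553, -0.267]
force: [-14.8, 6.2, -0.4]
finger_gap: 0.0169
t 16.1167 pos [0.5277 0.2319 0.0315] yaw z -19.5 tilt [-0.0002  0.0012] F [-14.8   6.2  -0.4] M [ 1.38  3.18 -0.09] gap 0.0169 q [ 0.3   0.23 -0.1   1.24 -0.    2.21]
TCP rel x,y mm -54.9 0.0 F along x,y -16.1 0.9
t 16.2167 pos [0.5277 0.2319 0.0315] yaw z -19.5 tilt [-0.0002  0.0012] F [-14.6   5.6   0.2] M [1.4  3.19 0.02] gap 0.0167 q [ 0.3   0.23 -0.1   1.24 -0.    2.21]
TCP rel x,y mm -54.9 0.0 F along x,y -15.7 0.4
```

View pics/rect2.png

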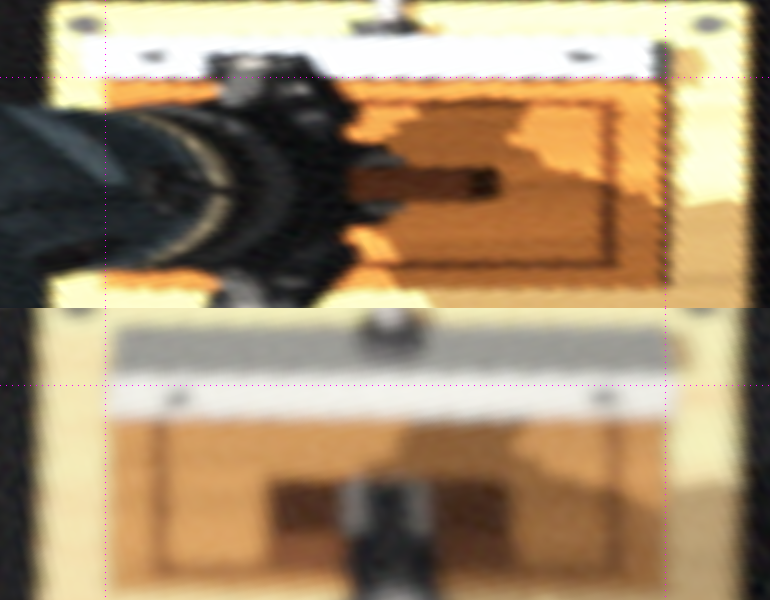

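View pics/fin_scene.png

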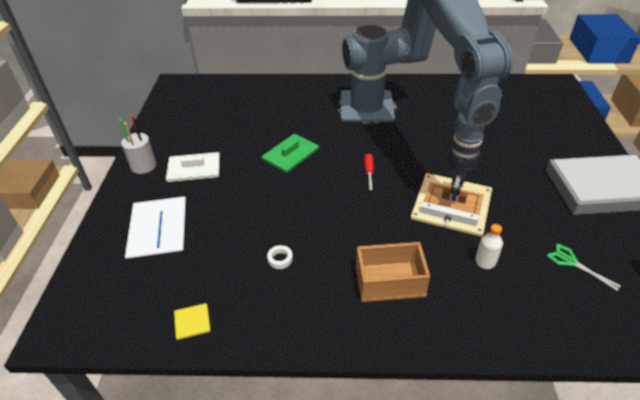

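The lid edges now lie at columns 106.5 and 664 in the top view, and its centre matches the fence's in the scene view. The other objects are where they were. The push is steady, so I'll hand in.

```bash
python3 -c "
from rig import manip
print(manip.close_job())"; python3 s.py
```

```text
the job is handed in; nothing more can be done
None
the job is handed in; nothing more can be done
```

The lid is flat on the jig bed, ends level with the fence and a long edge against it. I handed the job in at about 16 s with the gripper still holding the handle and pressing.

- **Seating:** the lid stopped where contact with the fence was predicted (tool 54.9 mm from the face, 55 nominal). It did not move as the push rose from about 10 to 16 N. I took this as the plunger fully in and the edge on the fence; I did not measure the plunger tip itself. The lid is square to the fence, as near as I could measure, and level to about 0.001 rad.
- **End alignment:** after the first push, both cameras showed the lid about 2.5 mm too far along the fence. I backed off, corrected it and pushed again. The lid's ends now match the fence's to within about 1 mm in both views. The two cameras' raw positions differed by about 2.5 mm, so I compared lid and fence within each view.
- **Push force:** the wrist reads 15.7–16.1 N towards the fence, with almost no vertical force. Bed friction takes up to about 1.5 N of that, so roughly 15 N reaches the fence; that split is estimated.
- **Tilt during the push:** the lid's back edge lifted slightly (about 0.01 rad) as the force built up. I turned the wrist back to flatten it before handing in.
- **Other objects:** the box, glue bottle, tape roll, screwdriver and the green and white look-alike lids look unmoved in the last picture.

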